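Raise the key cutter's guard to the marker

TASK

Open the clear sliding guard of the key cutting machine: with your fingertips beneath the lip along its lower edge, push it up the slope until the lip is level with the pointed nose of the marker clamped on the right-hand rail, leave it standing there and take your hand away. Only push from underneath, do not pinch the lip or press on the strip along its top, and leave the marker and the padlock, jar and brush beside the machine alone.

Things in the scene. Friction and masses are not known exactly. Their poses are not given: they have to be found in the camera images.
- machine: Grey key cutting machine, fixed, 320 mm wide, 290 deep, 280 high; origin under its centre, front to its -x, y to its left. A clear guard (222 mm wide, 130 long) leans back 45 degrees between two side rails. Its base is 45 mm high and its front lies about 5 mm nearer to the robot than the lip's outer edge with the guard down: the room under the lip is free.
- lip_mid (a point): Middle of the lip, level aluminium ledge on the guard's lower edge, 200 mm wide, 30 deep. Axes: z up the slope, the way the guard slides (45 degrees up, away from the robot); -x square out from the pane; y along the lip, to the left. In this frame the lip's underside is at z = -6 mm, its outer edge at x = -16 mm, the pane at x = +14 mm. At the start 85 to 105 mm above the table.
- mark_tip (a point): Point of the marker's nose. The marker is a dark steel clamp block, 34 x 22 x 14 mm, with a black thumb screw, on the right-hand (-y) rail; its nose points at the window. Axes as for lip_mid. At the start it is 40 to 115 mm up the slope from lip_mid, and 110 mm to its right. The lip is level with it when lip_mid is at z = 0 in this frame. Stiff on its rail; must stay.
- guard (a joint): How far the guard has been slid up its slope, in m: 0 fully down, 0.155 at its upper stop. It is balanced by a counterweight and stays wherever it is left; sliding it takes about 3 to 6 N along the slope. The lip's core is an aluminium bar, from z = -6 to +2 mm in the lip_mid frame: the part to push from beneath. On it lies a black rubber strip, 4 mm thick, not to be pressed.
- padlock_mid (a point): Middle of a loose brass padlock, 50 x 26 x 76 mm high, standing to the left of the machine.
- jar_mid (a point): Middle of a loose glass jar, 56 mm across and 70 mm high, standing to the right of the machine.
- brush_grip (a point): Handle of a loose brush lying to the right of the machine.

How it is judged:
On the way, in this order (a step that is already met when the one before it is completed fails the run):
1. the fingers push the lip while it is still at least 20 mm below the marker (contact force between the fingers and guard_lip above 0.5 N and velocity of joint guard above 0.003 m/s and z of lip_mid in the frame of mark_tip below -0.02 m), for 0.1 s.
2. the lip is level with the marker's nose (z of lip_mid in the frame of mark_tip between -0.008 and 0.008 m), for 0.2 s.
At the end, for the whole second after the job is handed in: The guard stands still with its lip level with the marker's nose, within 8 mm along the slope; the marker is where it was (6 mm) and so are padlock, jar and brush (30 mm) (all of step 2 and velocity of joint guard between -0.005 and 0.005 m/s and distance of mark_tip from where it was at the start of the episode below 0.006 m and distance of each of padlock_mid, jar_mid, brush_grip from where it was at the start of the episode below 0.03 m); the robot touches nothing.
It fails at once if the lip is pinched or pressed from above (over 2 N on the strip on its top) (contact force between the fingers and lip_strip above 2 N).
It fails at once if the marker is shifted by more than 6 mm (distance of mark_tip from where it was at the start of the episode above 0.006 m).
It fails at once if the padlock, jar or brush is lifted or shifted by more than 30 mm (distance of any of padlock_mid, jar_mid, brush_grip from where it was at the start of the episode above 0.03 m).
It also fails if it takes over 38 s, if anything falls off the work surface, if the arm or the gripper's body presses on something with over 40 N, if the wrist force passes 120 N, or if a joint passes its speed limit or range.

ROBOT

A 7-joint arm with a two-finger parallel gripper is mounted at the origin on the work surface. World frame = base frame: x ahead of the robot, y to its left, z up, the work surface at z = 0. Lengths are in m, angles in rad, forces in N, time in s.
With the tool pointing down it reaches from about 0.35 to 0.775 m from the base axis. Payload 3.1 kg.
Tool frame: the origin (TCP) lies on the centre line of the jaws, within the pads' length; the fingertips stand 22 mm ahead of it and the grasp point (between the pads) lies 3 mm ahead of it; z points along the fingers, x is the direction in which the jaws open and shut, and the axes are right-handed (so a half turn about z gives the same grasp; the last joint's range is limited). The gripper opens to 85 mm and grips with 20 to 120 N. Pads are 22 mm wide; open, the fingers measure 114 mm over their backs; the gripper's body (76 mm by 85 mm) begins 54 mm behind the grasp point. The pads swing forward as they close: fully open they stand 13 mm farther back than shut.
Start: joints at [1.092, 0.311, 0.014, 1.512, -0.004, 1.319, -0.027], TCP at [0.233, -0.498, 0.253] pointing down, gripper open.
Joint ranges: [-2.7, 2.7], [-0.3, 1.91], [-1.27, 1.3], [0.12, 2.57], [-1.44, 4.58], [0.2, 2.03], [-3.05, 3.05]. Speed limits (rad/s): [2.79, 2.79, 3.14, 3.14, 3.14, 3.14, 3.14].

INTERFACE

Orientations are given as a rotation vector (axis times angle).
In Python, from cell import arm gives the robot as it stands.
- The arm moves only by the tool carry_out, never from a script. Its argument "moves" is one flat list of numbers, 5 for each row, row after row: the opening, from 0 (shut) to 1 (fully open), then the shift along the tool's x, y, z in mm, then the turn about the tool's z in degrees. A call has exactly 10 rows; each row shifts and turns the commanded pose from where the row before left it, along the tool's axes as they then stand; what a row does not reach is not made up. A row lasts 1/12 s, in which the tool goes at most 41.7 mm and 7.16 degrees, less where a joint would pass 70% of its speed; a pose out of reach is approached as far as the arm can. A call with a gripper value outside its range is refused whole. The fingers move at their own pace and stop on an object; "grip_force" is the grip in N (left out, the last holds). Time passes only in rows, so rows that do not move let the fingers close, or fill a call up. It gives the time, the measured TCP pose, the force and the opening at its end, in the units of the state.
- arm.observe(): the state, without advancing time (a new reading comes with each control period).
- arm.read_camera(name): name is "scene" or "top" or "wrist"; returns the picture (384x512x3 uint8, blue, green, red); there is no depth.
- arm.calibration(name): a dict with "fovy" (degrees; the focal length in pixels is half the picture's height over the tangent of half this angle, whatever the lens; pixels are square), "cx", "cy" (the principal point, pixels), "rvec" (rotation vector, rad) and "tvec" (3), from world to camera coordinates, as OpenCV has them. Camera axes: x right, y down, z forward; pixel columns grow to the right and rows downward; lengths in m; the calibration is good to about 2 mm. A picture is of the moment at which its call begins: read the wrist's pose just before it. calibration takes no time and is no camera call; for the wrist camera it gives the pose at the moment of the call.
- arm.job_done(): hands the job in, once; it reports no verdict.
The state is a dict: "time": time; "joints": joint angles; "joint_velocities": joint speeds; "tau": joint torques, N m; "ee_pos": TCP position; "tcp_rot": TCP orientation; "ft_force": force on the tool from outside, world axes, zero at the start; "moment": the same for the moment, N m; "gripper_width": finger opening in m.
Only numpy, scipy, OpenCV 4.12 (cv2) and the standard library are available. Lean on these libraries where they do the work, as an engineer would, in place of code of your own. Each camera call takes 0.05 s, during which the arm holds its last target. There are 200 camera calls.

## Working session

There is one attempt and no reset: what is moved stays moved. The work goes in short steps, Python scripts to look and compute and a tool call to move; the robot and the scene stay as the last step left them, time stands still between calls to the robot, and variables do not carry over. Pictures are saved under pics/ and viewed, about 8 in all and at most 12, crops included, and the job is handed in when it is done.

Besides the shell and the picture viewer there is one more tool, called after "Call:" by a JSON object that holds its "name" and its "arguments". carry_out: Moves the arm, as the interface text tells. Its arguments: {"type":"object","properties":{"moves":{"type":"array"},"grip_force":{"type":"number"}},"required":["moves"]}

```bash
mkdir -p pics; ls; python3 - <<'E'
from cell import arm
import cv2
s=arm.observe();print({k:s[k] for k in('time','ee_pos','tcp_rot','ft_force','gripper_width')})
for n in('scene','top'):
    cv2.imwrite(f'pics/{n}0.png',arm.read_camera(n)); print(n,arm.calibration(n))
E
```

```text
pics
{'time': 0.0, 'ee_pos': array([ 0.23239671, -0.49772205,  0.252216  ]), 'tcp_rot': array([-2.64900699,  1.6866312 ,  0.00320327]), 'ft_force': array([-0.06956167, -0.89940984, -0.30761115]), 'gripper_width': 0.08530647492448391}
scene {'fovy': 55.15186937313371, 'cx': 259.64828614588134, 'cy': 191.88983249657286, 'rvec': array([ 2.20998436,  1.52367482, -0.42197234]), 'tvec': array([-0.21257221, -0.44906426,  1.27152328])}
top {'fovy': 55.774958469930226, 'cx': 255.34764630848804, 'cy': 193.52911329116745, 'rvec': array([ 2.25499963, -1.94623969,  0.20344861]), 'tvec': array([-0.06303459,  0.6100029 ,  0.7304579 ])}
```

View pics/scene0.png

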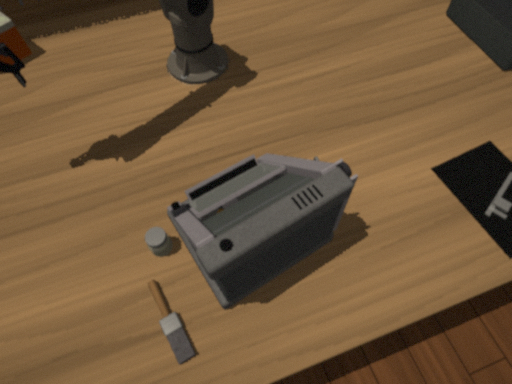

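View pics/top0.png

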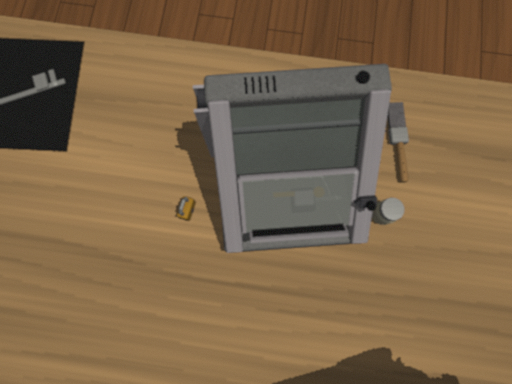

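The scene view shows the machine from behind, with the jar at (157,240) and the brush at (170,320). The top view shows the guard's lip with its black strip at about (297,232), the marker at (365,204) with its nose near (353,204), the jar at (390,211), and the padlock at (185,208). I'll zoom in on the lip and marker.

```bash
python3 - <<'E'
import cv2
im=cv2.imread('pics/top0.png')[175:260,215:415]
cv2.imwrite('pics/top0c.png',cv2.resize(im,None,fx=4,fy=4,interpolation=cv2.INTER_CUBIC))
E
```

```text
(no output)
```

View pics/top0c.png

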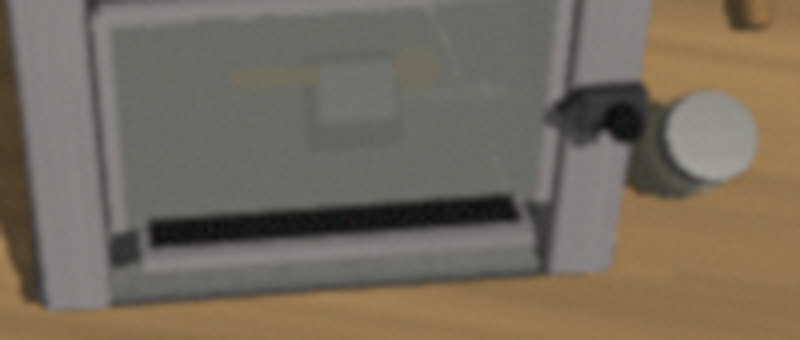

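Zoomed pixels, converted to the full image: lip outer edge from (250.7,242) to (349.2,236), strip front edge from (253,236.8) to (345,230), marker nose at (351.7,204.2). Next is a constrained fit for position, yaw and distance along the slope.

```bash
cat > h.py <<'E'
import numpy as np, cv2
from scipy.optimize import least_squares
S=np.sqrt(.5)
def frame(yaw): # columns x,y,z of lip frame in world
    c,s=np.cos(yaw),np.sin(yaw); R=np.array([[c,-s,0],[s,c,0],[0,0,1]])
    return R@np.array([[S,0,S],[0,1,0],[-S,0,S]])
def proj(P,c):
    f=192/np.tan(np.radians(c['fovy'])/2)
    K=np.array([[f,0,c['cx']],[0,f,c['cy']],[0,0,1]])
    return cv2.projectPoints(np.array(P,float).reshape(-1,1,3),c['rvec'],c['tvec'],K,None)[0].reshape(-1,2)
def campos(c): return -cv2.Rodrigues(c['rvec'])[0].T@c['tvec']
def ray(px,c,z):
    f=192/np.tan(np.radians(c['fovy'])/2)
    d=cv2.Rodrigues(c['rvec'])[0].T@np.array([(px[0]-c['cx'])/f,(px[1]-c['cy'])/f,1]);o=campos(c)
    return o+d*(z-o[2])/d[2]
E
python3 - <<'E'
from h import *
from cell import arm
c=arm.calibration('top'); print('cam',campos(c))
obs=np.array([[250.7,242],[349.2,236],[351.7,204.2]])
def model(p):
    F=frame(p[3]);L=p[:3]
    return [L+F@[-.016,.1,-.006],L+F@[-.016,-.1,-.006],L+F@[0,-.11,p[4]]]
def res(p): return np.r_[(proj(model(p),c)-obs).ravel(),(p[2]-.095)/.006]
a,b=ray(obs[0],c,.1),ray(obs[1],c,.1); d=a-b; yaw=np.arctan2(-d[0],d[1])
r=least_squares(res,[*(a+b)/2,yaw,.07],x_scale=.01)
print(r.x,r.fun)
for n,px,z in(('jar',(390,211),.07),('padlock',(185,205),.076),('brush',(402,170),.01)):print(n,ray(px,c,z))
print('grip tcp now',arm.observe()['ee_pos'])
E
```

```text
cam [0.45108693 0.00381264 0.84032832]
[ 0.54024628 -0.07266185  0.09171912  0.22239696  0.05847507] [-0.60119837  0.59969601 -1.31424172 -0.86391514  1.8620602   0.21674197
 -0.54681281]
jar [ 0.61567825 -0.26518765  0.07      ]
padlock [0.56325062 0.17157193 0.076     ]
brush [ 0.73108027 -0.30736488  0.01      ]
grip tcp now [ 0.2324275  -0.49781149  0.25234232]
```

The fit is plausible: lip_mid at about (0.540, -0.073, 0.092), yaw 0.22 rad, marker about 58 mm up the slope. I'll move to a viewpoint in front of the lip and shut the fingers on the way.

Call:
{"name": "carry_out", "arguments": {"moves": [0,-25,-32,4,0,0,-25,-32,4,0,0,-25,-32,4,0,0,-25,-32,4,0,0,-25,-32,4,0,0,-25,-32,4,0,0,-25,-32,4,0,0,-25,-32,4,0,0,-25,-32,4,0,0,-25,-32,4,0], "grip_force": 20}}

```text
time: 0.93
ee_pos: [0.417, -0.1345, 0.2129]
tcp_rot: [2.65, -1.687, -0.0]
ft_force: [0.9, -0.8, 0.7]
gripper_width: -0.0002
```

Call:
{"name": "carry_out", "arguments": {"moves": [0,-15,-10,0,0,0,-15,-10,0,0,0,0,-9,0,0,0,0,0,0,4,0,0,0,0,4,0,0,0,0,4,0,0,0,0,0,0,0,0,0,0,0,0,0,0,0,0,0,0,0,0]}}

```text
time: 1.77
ee_pos: [0.4305, -0.0974, 0.2132]
tcp_rot: [2.459, -1.955, -0.0]
ft_force: [-0.7, 0.1, -0.9]
gripper_width: 0.0004
```

```bash
python3 - <<'E'
from cell import arm
import cv2
s=arm.observe();print({k:s[k] for k in('time','ee_pos','tcp_rot','ft_force','gripper_width')})
c=arm.calibration('wrist');im=arm.read_camera('wrist');print(c)
cv2.imwrite('pics/w1.png',cv2.resize(im,(800,600),interpolation=cv2.INTER_CUBIC))
E
```

```text
{'time': 1.7667, 'ee_pos': array([ 0.43045369, -0.09744043,  0.21319687]), 'tcp_rot': array([ 2.45928070e+00, -1.95460778e+00, -9.78360964e-05]), 'ft_force': array([-0.72017602,  0.12771632, -0.87941095]), 'gripper_width': 0.00039892433376382885}
{'fovy': 66.7344900867788, 'cx': 260.1637870069396, 'cy': 193.10297999460636, 'rvec': array([-2.28388407,  1.81369828,  0.25053953]), 'tvec': array([-0.19169601,  0.35732434,  0.44801647])}
```

View pics/w1.png

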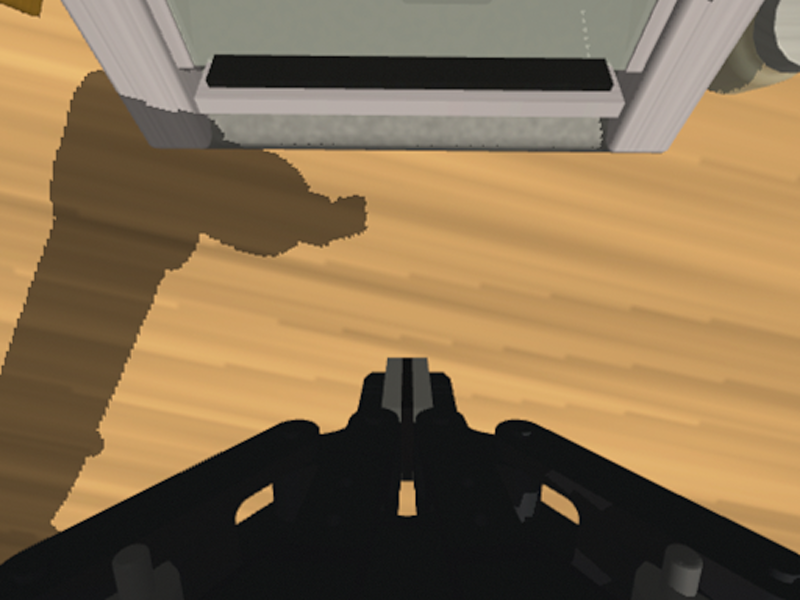

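The wrist view is well aligned with the machine. The lip's outer lower edge runs from (196,110) to (621,117), the strip's front edge from (208,87) to (613,91), and the shut fingertips are at (407,360). I'll refit with both views.

```bash
python3 - <<'E'
from h import *
from cell import arm
c=arm.calibration('top'); w=arm.calibration('wrist'); print('wristcam',campos(w))
k=.64
obs=np.array([[250.7,242],[349.2,236],[351.7,204.2]]); ow=np.array([[196,110.5],[621,117]])*k
def model(p):
    F=frame(p[3]);L=p[:3]
    return [L+F@[-.016,.1,-.006],L+F@[-.016,-.1,-.006],L+F@[0,-.11,p[4]]]
def res(p):
    m=model(p); return np.r_[(proj(m,c)-obs).ravel(),(proj(m[:2],w)-ow).ravel(),(p[2]-.095)/.02]
r=least_squares(res,[.54,-.073,.092,.222,.058],x_scale=.01)
print(r.x,r.fun)
print('std',np.sqrt(np.diag(np.linalg.inv(r.jac.T@r.jac))))
p=r.x;F=frame(p[3]);L=p[:3];print('corner',L+F@[-.016,0,-.006])
R=cv2.Rodrigues(arm.observe()['tcp_rot'])[0];print(R)
print('corner in tool',R.T@(L+F@[-.016,0,-.006]-arm.observe()['ee_pos']), 'fingertip px',proj(arm.observe()['ee_pos']+R@[0,0,.022],w)/k)
E
```

```text
wristcam [ 0.49664644 -0.08127381  0.33448057]
[ 0.53867306 -0.07263162  0.09663551  0.21597074  0.05983146] [-8.35741064e-01  8.79400941e-01 -8.03181042e-01 -1.85812316e-03
  2.68929371e+00  3.31885136e-01  6.44755644e-02 -8.92010146e-03
 -4.35367123e-01 -5.34935680e-01  8.17755203e-02]
std [0.00049363 0.00048174 0.00117697 0.00448452 0.00249338]
corner [ 0.5234781  -0.07596528  0.10370658]
[[ 2.25669982e-01 -9.74203804e-01 -8.37790230e-05]
 [-9.74203806e-01 -2.25669976e-01 -7.79438446e-05]
 [ 5.70267798e-05  9.92074291e-05 -9.99999993e-01]]
corner in tool [ 0.00017898 -0.09546082  0.10952916] fingertip px [[408.46512634 379.76056712]]
```

The views agree on d ≈ 60 ± 3 mm; the marker's sideways residual is about 2.7 px. The lip's lower corner is 95 mm ahead of the TCP and 110 mm below it. I'll go down in front of the lip with the tips about 14 mm below that corner.

Call:
{"name": "carry_out", "arguments": {"moves": [0,0,0,20,0,0,0,0,20,0,0,0,0,20,0,0,0,-10,20,0,0,0,-15,21,0,0,0,-20,0,0,0,0,-15,0,0,0,0,-10,0,0,0,0,0,0,0,0,0,0,0,0]}}

```text
time: 2.65
ee_pos: [0.4986, -0.0812, 0.1123]
tcp_rot: [2.459, -1.954, -0.001]
ft_force: [-0.6, -1.2, 0.4]
gripper_width: 0.0002
```

```bash
python3 - <<'E'
from cell import arm
import cv2
s=arm.observe();print({k:s[k] for k in('time','ee_pos','ft_force','gripper_width')})
im=arm.read_camera('wrist')
cv2.imwrite('pics/w2.png',cv2.resize(im,(800,600),interpolation=cv2.INTER_CUBIC))
E
```

```text
{'time': 2.65, 'ee_pos': array([ 0.49856298, -0.08121149,  0.11232777]), 'ft_force': array([-0.59927859, -1.19673424,  0.36684548]), 'gripper_width': 0.00021418119082397858}
```

View pics/w2.png

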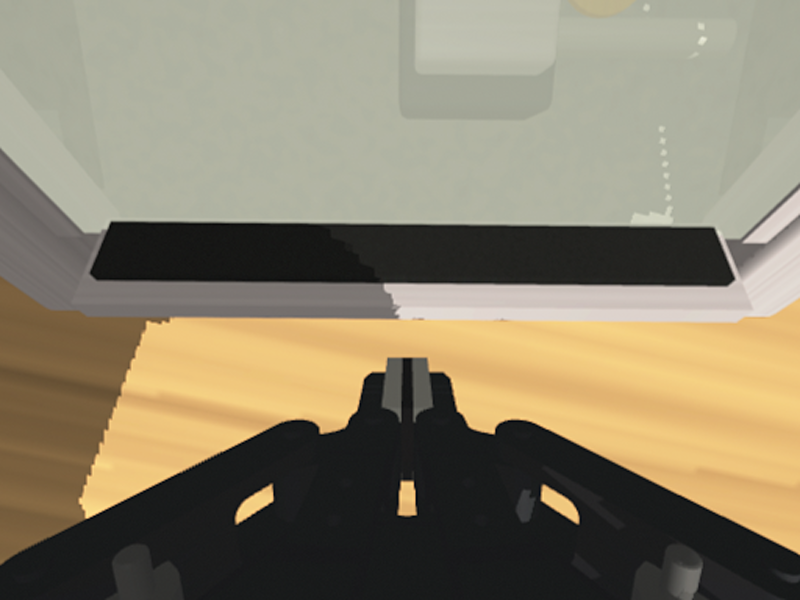

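The shut fingers stand in front of and below the lip, about 14 mm clear. Now for the first part of the push, moving forward and up together.

Call:
{"name": "carry_out", "arguments": {"moves": [0,0,-4,0,0,0,0,-4,0,0,0,0,-3,0,0,0,0,-2,-1,0,0,0,-2,-2,0,0,0,-2,-2,0,0,0,-2,-2,0,0,0,-2,-2,0,0,0,-2,-2,0,0,0,-2,-2,0]}}

```text
time: 3.53
ee_pos: [0.5214, -0.0759, 0.1248]
tcp_rot: [2.457, -1.954, -0.005]
ft_force: [-5.0, -1.5, -0.5]
gripper_width: 0.0001
```

```bash
python3 - <<'E'
from cell import arm
import cv2
s=arm.observe();print({k:s[k] for k in('time','ee_pos','ft_force','gripper_width')})
im=arm.read_camera('wrist')
cv2.imwrite('pics/w3.png',cv2.resize(im,(800,600),interpolation=cv2.INTER_CUBIC))
cv2.imwrite('pics/t3.png',cv2.resize(arm.read_camera('top')[165:265,200:410],None,fx=3.8,fy=3.8,interpolation=cv2.INTER_CUBIC))
E
```

```text
{'time': 3.5333, 'ee_pos': array([ 0.52142881, -0.07590446,  0.12479477]), 'ft_force': array([-5.04705138, -1.52417521, -0.47661789]), 'gripper_width': 5.1773684309009415e-05}
```

View pics/w3.png

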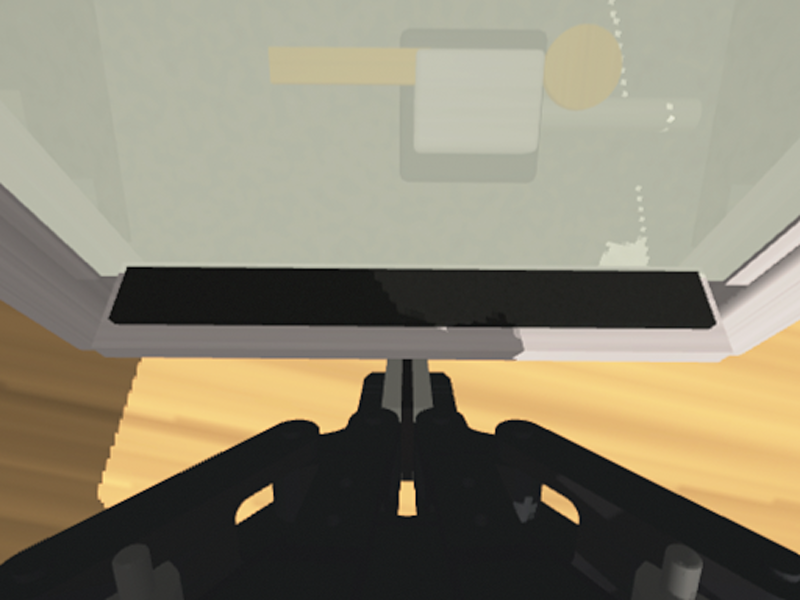

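The fingers are in contact with about 5 N of horizontal force, and the lip's lower edge (y≈359) is meeting the finger front. I'll keep pushing along the slope.

Call:
{"name": "carry_out", "arguments": {"moves": [0,0,-2,-2,0,0,0,-2,-2,0,0,0,-2,-2,0,0,0,-2,-2,0,0,0,-2,-2,0,0,0,-2,-2,0,0,0,-2,-2,0,0,0,-2,-2,0,0,0,-2,-2,0,0,0,-2,-2,0]}}

```text
time: 4.47
ee_pos: [0.5412, -0.0715, 0.1451]
tcp_rot: [2.457, -1.954, -0.004]
ft_force: [-4.5, -0.9, -1.0]
gripper_width: -0.0003
```

```bash
python3 - <<'E'
from cell import arm
import cv2
s=arm.observe();print({k:s[k] for k in('time','ee_pos','ft_force','gripper_width')})
w=arm.calibration('wrist');im=arm.read_camera('wrist');print(w)
cv2.imwrite('pics/w4.png',cv2.resize(im,(800,600),interpolation=cv2.INTER_CUBIC))
E
```

```text
{'time': 4.4667, 'ee_pos': array([ 0.54123844, -0.07146331,  0.14512688]), 'ft_force': array([-4.5001761 , -0.92833404, -0.98503538]), 'gripper_width': -0.00031430920593311266}
{'fovy': 66.7344900867788, 'cx': 260.1637870069396, 'cy': 193.10297999460636, 'rvec': array([-2.28127502,  1.81275753,  0.25369658]), 'tvec': array([-0.19115098,  0.48447996,  0.41483425])}
```

View pics/w4.png

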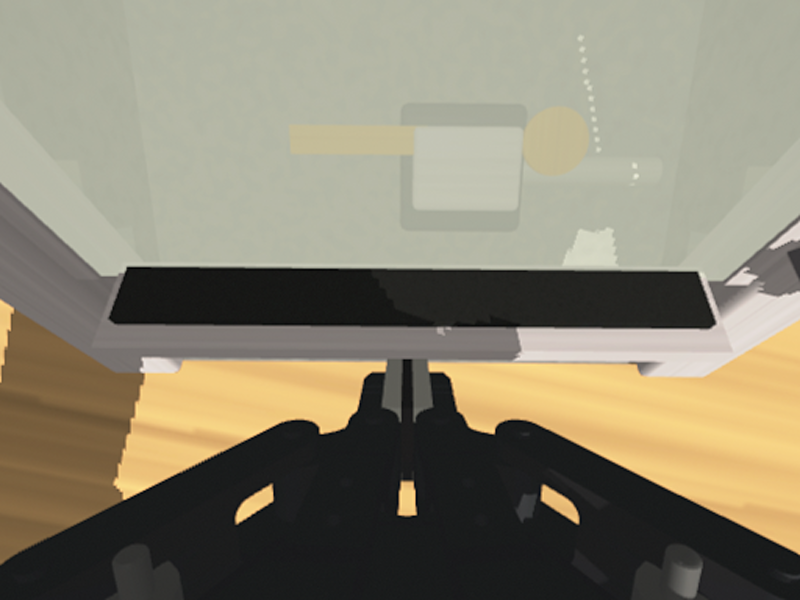

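The lip is riding on the fingers; its edge is unchanged at y≈358, and the marker is just entering at the right border near (795,262). I'll work out how far the guard has slid and how far it has to go.

```bash
python3 - <<'E'
from h import *
from cell import arm
w=arm.calibration('wrist');p=np.array([.53867,-.07263,.09664,.21597]);F=frame(p[3])
for q in(.030,.035,.04,.045,.05):
    L=p[:3]+F@[0,0,q]
    P=proj([L+F@[-.016,y,-.006] for y in(.1,0,-.1)]+[L+F@[0,-.11,.0598-q],L+F@[0,-.11,0]],w)/.64
    print(q,P.round(0).tolist())
s=arm.observe();e=np.array([np.cos(.216),np.sin(.216)])
print('q if finger half=11mm',((s['ee_pos'][:2]-p[:2])@e+.011+.01556)*2**.5)
E
```

```text
0.03 [[115.0, 372.0], [410.0, 375.0], [704.0, 379.0], [794.0, 284.0], [729.0, 329.0]]
0.035 [[107.0, 367.0], [410.0, 370.0], [713.0, 373.0], [794.0, 284.0], [738.0, 322.0]]
0.04 [[98.0, 361.0], [411.0, 365.0], [722.0, 368.0], [794.0, 284.0], [748.0, 316.0]]
0.045 [[88.0, 355.0], [411.0, 359.0], [732.0, 362.0], [794.0, 284.0], [759.0, 308.0]]
0.05 [[78.0, 349.0], [411.0, 352.0], [743.0, 356.0], [794.0, 284.0], [770.0, 300.0]]
q if finger half=11mm 0.04252268068206271
```

The guard has slid about 44 mm. The marker's edge seems to sit somewhat higher than predicted, so I'll push another 11 mm and measure the nose close up.

Call:
{"name": "carry_out", "arguments": {"moves": [0,0,-2,-2,0,0,0,-2,-2,0,0,0,-2,-2,0,0,0,-2,-2,0,0,0,0,0,0,0,0,0,0,0,0,0,0,0,0,0,0,0,0,0,0,0,0,0,0,0,0,0,0,0]}}

```text
time: 5.35
ee_pos: [0.5498, -0.0696, 0.1537]
tcp_rot: [2.458, -1.955, -0.001]
ft_force: [-4.6, -0.6, 0.9]
gripper_width: 0.0003
```

```bash
python3 - <<'E'
from cell import arm
from h import *
s=arm.observe();print({k:s[k] for k in('time','ee_pos','ft_force')})
w=arm.calibration('wrist');im=arm.read_camera('wrist');print('crop 362,100 x5')
cv2.imwrite('pics/w5.png',cv2.resize(im[130:250,362:512],None,fx=5,fy=5,interpolation=cv2.INTER_CUBIC))
p=np.array([.53867,-.07263,.09664,.21597]);F=frame(p[3]);o=lambda P:((proj(P,w)-[362,130])*5).round(0).tolist()
for q in(.050,.055,.06): print('lip',q,o([p[:3]+F@[-.016,-.1,-.006+q],p[:3]+F@[-.016,0,-.006+q]]))
for d in(.055,.06,.065,.07,.075,.08): print('nose',d,o([p[:3]+F@[0,-.11,d]]))
E
```

```text
{'time': 5.35, 'ee_pos': array([ 0.54975163, -0.06956518,  0.15374871]), 'ft_force': array([-4.58450043, -0.61566584,  0.86887925])}
crop 362,100 x5
lip 0.05 [[493.0, 532.0], [-496.0, 521.0]]
lip 0.055 [[524.0, 514.0], [-495.0, 502.0]]
lip 0.06 [[557.0, 494.0], [-494.0, 482.0]]
nose 0.055 [[608.0, 342.0]]
nose 0.06 [[643.0, 318.0]]
nose 0.065 [[680.0, 292.0]]
nose 0.07 [[720.0, 264.0]]
nose 0.075 [[762.0, 235.0]]
nose 0.08 [[807.0, 203.0]]
```

View pics/w5.png

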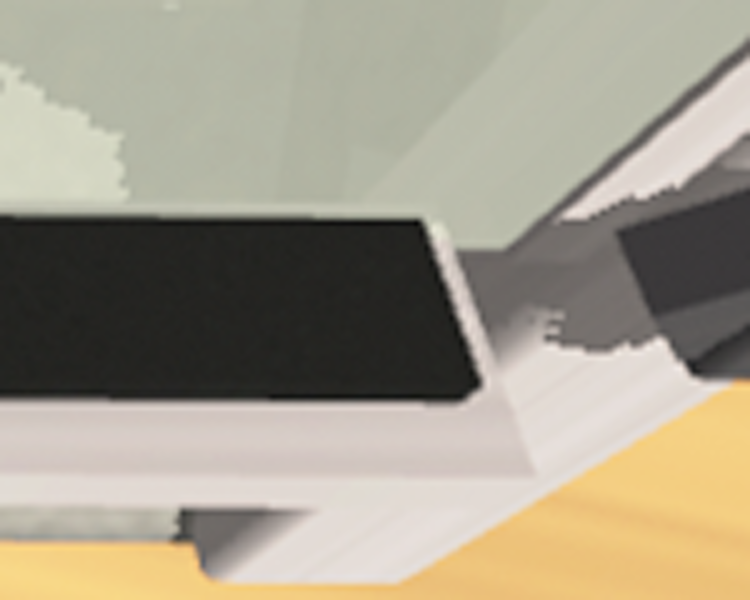

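The crop shows the lip's top outer right corner at about (535,475), with its lower edge at y≈505. The marker's nose edge runs square to the pane from (617,232) to (655,318). I'll solve for the relative distance in this one picture.

```bash
python3 - <<'E'
from cell import arm
from h import *
w=arm.calibration('wrist');c=arm.calibration('top');p=np.array([.53867,-.07263,.09664,.21597]);F=frame(p[3])
cr=lambda P:(proj(P,w)-[362,130])*5
W=lambda *v:p[:3]+F@np.array(v)
def res(v,y=None):
    q,d,x1,x2,yy,dx=v; yy=-.11 if y else yy
    a=cr([W(-.016+dx,-.1,.002+q),W(-.016+dx,-.04,-.006+q),W(x1+dx,yy,d),W(x2+dx,yy,d)])
    return np.r_[a[0]-[535,475],a[1][1]-(505),(a[2]-[617,232]),(a[3]-[655,318]),dx/.002*5]/5
for y in(1,None):
    r=least_squares(lambda v:res(v,y),[.055,.065,.005,-.005,-.11,0],x_scale=.01);print(r.x.round(4),r.fun.round(2))
    v=r.x; print('top px of ends',proj([W(v[2],-.11,v[1]),W(v[3],-.11,v[1])],c))
E
```

```text
[ 0.0501  0.0612  0.0066 -0.0032 -0.11    0.0024] [ 0.17  0.7  -0.47  0.04 -0.02 -0.04  0.02  1.21]
top px of ends [[353.52762578 202.03728672]
 [354.9106119  204.86378117]]
[ 0.0501  0.1793 -0.0701 -0.0703 -0.0008  0.0024] [ 0.17  0.7  -0.47  0.04 -0.02 -0.04  0.02  1.21]
top px of ends [[373.85970458 168.83406375]
 [373.91001093 168.91003218]]
```

With the nose at y = -110 mm, as given, the marker is at d ≈ 61 mm. The guard is at about 50 mm from the picture and about 55 mm from the finger position. I'll push 7 mm more, then check again.

Call:
{"name": "carry_out", "arguments": {"moves": [0,0,-1,-1,0,0,0,-1,-1,0,0,0,-1,-1,0,0,0,-1,-1,0,0,0,-1,-1,0,0,0,0,0,0,0,0,0,0,0,0,0,0,0,0,0,0,0,0,0,0,0,0,0,0]}}

```text
time: 6.23
ee_pos: [0.5545, -0.0685, 0.1586]
tcp_rot: [2.458, -1.954, -0.001]
ft_force: [-5.3, -1.3, 0.5]
gripper_width: -0.0002
```

```bash
python3 - <<'E'
from cell import arm
from h import *
s=arm.observe();print({k:s[k] for k in('time','ee_pos','ft_force')})
w=arm.calibration('wrist');im=arm.read_camera('wrist');print(w)
cv2.imwrite('pics/w6.png',cv2.resize(im[120:240,352:512],None,fx=5,fy=5,interpolation=cv2.INTER_CUBIC))
p=np.array([.53867,-.07263,.09664,.21597]);F=frame(p[3])
for k in(0,1):
  for q in(.052,.056,.06,.064,.068):
    print(q,((proj([p[:3]+F@[a,-.1-.01*k,q+b] for a,b in((-.016,.002),(-.016,-.006),(.014,.002))] if k==0 else [p[:3]+F@[a,-.11,q] for a in(.0066,-.0032)],w)-[352,120])*5).round(0).tolist())
E
```

```text
{'time': 6.2333, 'ee_pos': array([ 0.55448204, -0.06848885,  0.15861917]), 'ft_force': array([-5.27064466, -1.3430908 ,  0.48587091])}
{'fovy': 66.7344900867788, 'cx': 260.1637870069396, 'cy': 193.10297999460636, 'rvec': array([-2.28214849,  1.81351299,  0.25176563]), 'tvec': array([-0.19135088,  0.49432439,  0.43070944])}
0.052 [[563.0, 570.0], [515.0, 598.0], [471.0, 312.0]]
0.056 [[589.0, 555.0], [538.0, 585.0], [492.0, 292.0]]
0.06 [[615.0, 539.0], [563.0, 570.0], [515.0, 272.0]]
0.064 [[644.0, 523.0], [589.0, 555.0], [538.0, 251.0]]
0.068 [[674.0, 505.0], [615.0, 539.0], [562.0, 228.0]]
0.052 [[574.0, 381.0], [606.0, 463.0]]
0.056 [[598.0, 363.0], [631.0, 446.0]]
0.06 [[623.0, 344.0], [657.0, 429.0]]
0.064 [[649.0, 324.0], [685.0, 410.0]]
0.068 [[676.0, 303.0], [714.0, 391.0]]
```

View pics/w6.png

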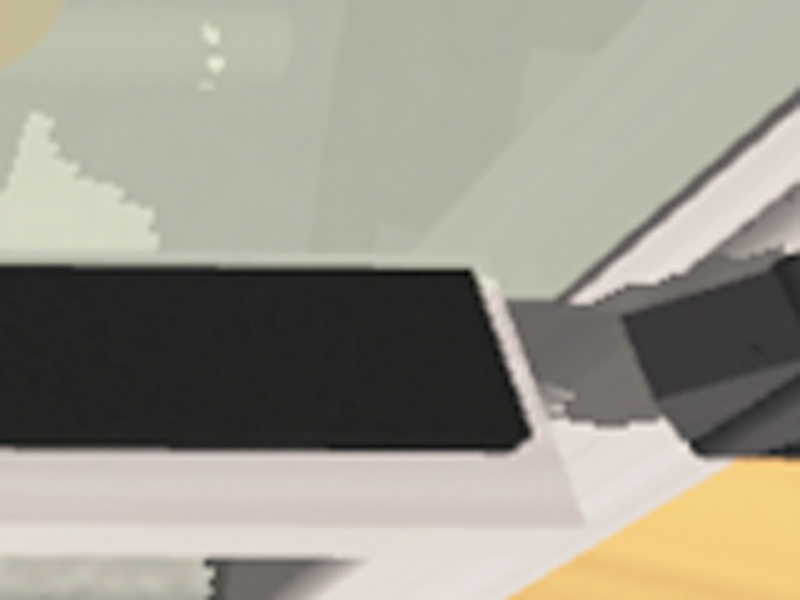

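Lip corner (583,525), inner end at about (489,276), lower edge at y≈557 around x=200; nose edge from (623,320) to (660,395). Both are shifted about 5 px from the model in the same direction, so I'll fit the relative distance with the common offset left free.

```bash
python3 - <<'E'
from cell import arm
from h import *
w=arm.calibration('wrist');p=np.array([.53867,-.07263,.09664,.21597])
cr=lambda P:(proj(P,w)-[352,120])*5
def res(v):
    q,g,x1,x2,dx,dy,dw=v;F=frame(p[3]+dw);W=lambda a,b,e:p[:3]+F@np.array([a+dx,b+dy,e+q])
    a=cr([W(-.016,-.1,.002),W(-.016,-.065,-.006),W(.014,-.1,.002),W(x1,-.11,g),W(x2,-.11,g),W(-.016,-.1586,.002)*0+W(-.016,-.0433,.002)])
    return np.r_[a[0]-[583,525],a[1][1]-557,a[2]-[489,276],a[3]-[623,320],a[4]-[660,395],a[5][1]-524,dx/.003*5,dy/.002*5,dw/.01*5]/5
r=least_squares(res,[.055,.005,.006,-.003,0,0,0],x_scale=.01)
print(r.x.round(4),r.fun.round(2));print(np.sqrt(np.diag(np.linalg.inv(r.jac.T@r.jac))).round(4))
E
```

```text
[ 0.0554  0.0052  0.0063 -0.0028  0.0028 -0.0008  0.0019] [ 0.02  0.9  -0.07 -0.14 -0.79  0.51 -0.21 -0.49  0.2   0.02  0.92 -0.42
  0.19]
[0.002  0.0007 0.0007 0.0007 0.0009 0.0015 0.0072]
```

The gap is 5.2 ± 0.7 mm, so I'll push 5 mm more and then hold.

Call:
{"name": "carry_out", "arguments": {"moves": [0,0,-0.9,-0.9,0,0,0,-0.9,-0.9,0,0,0,-0.9,-0.9,0,0,0,-0.9,-0.9,0,0,0,0,0,0,0,0,0,0,0,0,0,0,0,0,0,0,0,0,0,0,0,0,0,0,0,0,0,0,0]}}

```text
time: 7.12
ee_pos: [0.558, -0.0678, 0.1622]
tcp_rot: [2.457, -1.955, -0.001]
ft_force: [-5.1, -1.0, 1.4]
gripper_width: -0.0001
```

```bash
python3 - <<'E'
from cell import arm
from h import *
s=arm.observe();print({k:s[k] for k in('time','ee_pos','ft_force')})
im=arm.read_camera('wrist')
cv2.imwrite('pics/w7.png',cv2.resize(im[120:240,352:512],None,fx=5,fy=5,interpolation=cv2.INTER_CUBIC))
E
```

```text
{'time': 7.1167, 'ee_pos': array([ 0.55795537, -0.06777125,  0.16221298]), 'ft_force': array([-5.05137112, -1.04703227,  1.36868017])}
```

View pics/w7.png

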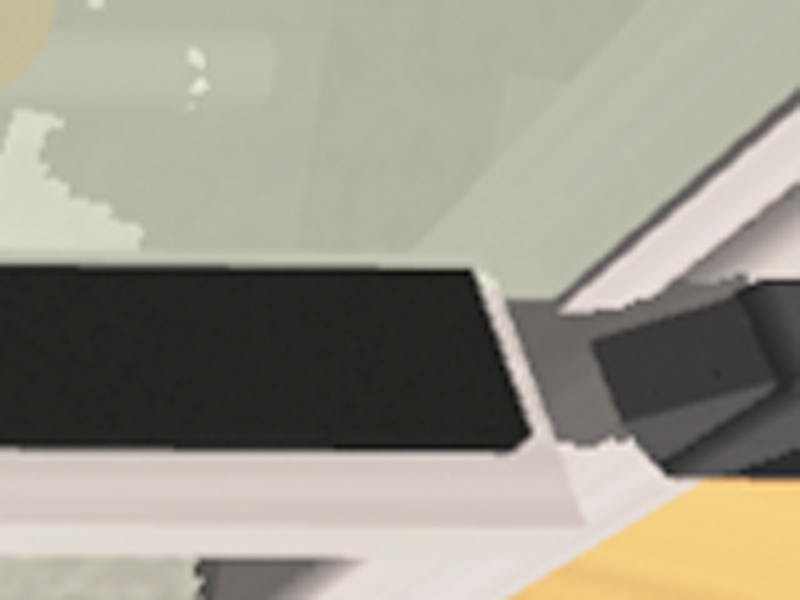

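The lip corner is still at (583,525) and the nose edge has moved to (592,343)–(627,420), as expected for a 5 mm push, so it is level to within about 2 mm. Now I'll retreat straight back.

Call:
{"name": "carry_out", "arguments": {"moves": [0,0,2,1,0,0,0,4,2,0,0,0,10,0,0,0,0,20,0,0,0,0,20,0,0,0,0,20,0,0,0,0,10,0,0,0,0,0,-20,0,0,0,0,-20,0,0,0,0,0,0]}}

```text
time: 8.0
ee_pos: [0.479, -0.0867, 0.2035]
tcp_rot: [-2.455, 1.951, -0.016]
ft_force: [0.9, -0.3, 1.0]
gripper_width: -0.0003
```

```bash
python3 - <<'E'
from cell import arm
from h import *
s=arm.observe();print({k:s[k] for k in('time','ee_pos','ft_force')})
w=arm.calibration('wrist');im=arm.read_camera('wrist');t=arm.read_camera('top')
a=cv2.resize(im[0:110,100:500],(800,220),interpolation=cv2.INTER_CUBIC)
b=cv2.resize(t[160:255,200:420],(800,345),interpolation=cv2.INTER_CUBIC)
cv2.imwrite('pics/f.png',np.vstack([a,b]))
p=np.array([.53867,-.07263,.09664,.21597]);F=frame(p[3]);c=arm.calibration('top');k=800/220
for q in(.052,.056,.06,.064): print(q,((proj([p[:3]+F@[-.016,y,q-.006] for y in(.1,-.1)]+[p[:3]+F@[0,-.11,q]],c)-[200,160])*k+[0,220]).round(0).tolist(),((proj([p[:3]+F@[-.016,y,q-.006] for y in(.1,-.1)]+[p[:3]+F@[0,-.11,q]],w)-[100,0])*2).round(0).tolist())
E
```

```text
{'time': 8.0, 'ee_pos': array([ 0.47900446, -0.0866802 ,  0.20345649]), 'ft_force': array([ 0.92570096, -0.25158786,  1.01428123])}
0.052 [[176.0, 447.0], [549.0, 421.0], [560.0, 394.0]] [[-13.0, 170.0], [655.0, 179.0], [683.0, 128.0]]
0.056 [[175.0, 441.0], [549.0, 415.0], [561.0, 388.0]] [[-20.0, 159.0], [662.0, 168.0], [690.0, 116.0]]
0.06 [[175.0, 435.0], [550.0, 409.0], [561.0, 382.0]] [[-27.0, 147.0], [669.0, 157.0], [698.0, 104.0]]
0.064 [[174.0, 429.0], [551.0, 403.0], [562.0, 376.0]] [[-34.0, 135.0], [676.0, 145.0], [706.0, 91.0]]
```

View pics/f.png

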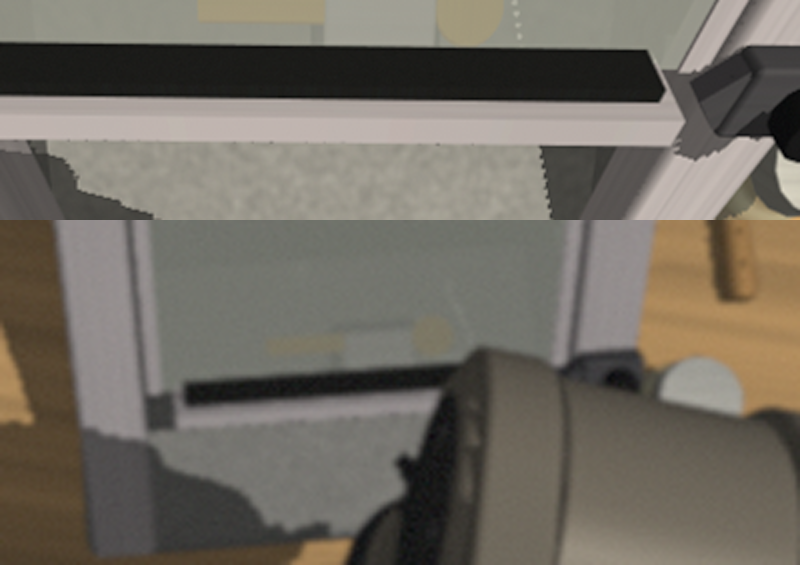

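With the hand clear, the wrist crop puts the lip's lower right corner at (670,146), so q ≈ 61–63 mm. The nose edge is at about (692,87)–(703,113), so d ≈ 61 mm. The top view's lip corner at (175,430) gives q ≈ 63 mm. The lip is level within about 2–3 mm, so I'll hand in.

```bash
python3 - <<'E'
from cell import arm
print(arm.observe()['ft_force']); print(arm.job_done())
E
```

```text
[ 0.91977208  0.27850664 -0.58627995]
the job is handed in; nothing more can be done
None
```

I pushed the guard about 61–63 mm up its slope with shut, downward-pointing fingers against the lip's lower outer edge, at about 5 N. I then drew the hand straight back and handed the job in at about 8 s; it reports no verdict.

- **Lip level with the marker:** just before I let go, the close view showed the lip level with the nose to within about 2 mm. After the retreat, the wrist and top views put the guard at 61–63 mm and the nose at about 61 mm. The checks differ by 2–3 mm, inside the 8 mm allowed.
- **Disagreements between measurements:** the wrist views sat about 5 pixels off my model, so I fitted the lip and nose relative to each other. The nose's sideways position in the first top view was also off by about 2.7 pixels.
- **Hand clear:** the final force reading was about 1 N, at noise level, so the hand touches nothing.
- **Other objects:** I saw no sign that the marker, jar or brush had moved in the parts in view, but I did not measure their final positions. The padlock was outside the final crop; the arm never came near it.

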